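# Weigh the garlic on the beam balance

### The arm

A 6-joint arm with a two-finger parallel gripper is mounted at the origin on the work surface. World frame = base frame: x ahead of the robot, y to its left, z up, the work surface at z = 0. Lengths are in mm, angles in rad, forces in N, time in s.
With the tool pointing down it reaches from about 400 to 825 mm from the base axis. Payload 7 kg.
Tool frame: the origin (TCP) lies at the very end of the fingers, on their centre line; the grasp point (between the pads) lies 19 mm behind it; z points along the fingers, y is the direction in which the jaws open and shut (so a half turn about z gives the same grasp; the last joint's range is limited). The gripper opens to 88 mm and grips with 3 to 60 N. Pads are 19 mm wide; open, the fingers measure 130 mm over their backs; the gripper's body (78 mm by 193 mm) begins 47 mm behind the grasp point.
Start: joints at [1.584, 0.359, 0.012, 0, -1.224, -0.288], TCP at [183.174, 649.648, 226.561] pointing down, gripper open.
Joint ranges: [-3.07, 3.07], [-1.43, 2.12], [-1.02, 1.25], [-3.03, 1.67], [-3.05, -0], [-3.03, 3.03]. Speed limits (rad/s): [2.39, 2.39, 3.01, 3.14, 3.14, 3.14].

### API

Orientations are given as a unit quaternion [x, y, z, w].
In Python, from plant import bot gives the robot as it stands. Calls block until the motion is done:
- bot.move_ptp(position, orientation): joint-space move of the TCP to a pose.
- bot.line_to(position, velocity=150, ori=None): straight line of the TCP; ori=None keeps the orientation; velocity is the mean speed in mm/s.
- bot.move_joints(angles): joint-space move.
- bot.move_gripper(opening, force=None): finger opening in mm; force is the grip in N (None keeps the last); returns when the fingers have stopped.
- bot.pause(seconds).
- bot.solve_ik(position, orientation): joint angles nearest the present ones, or None.
- bot.read_state(): the state.
- bot.camera(name): name is "side" or "top"; returns the picture (384x512x3 uint8, red, green, blue); there is no depth.
- bot.get_calibration(name): a dict with "fx", "fy", "cx", "cy" (pixels), "view" (4x4, takes a point from world to camera coordinates). Camera axes: x right, y up, looking along -z (the intrinsics and any distortion apply to the point x, -y, -z); pixel columns grow to the right and rows downward; lengths in mm; the calibration is good to about 2 mm. A picture is of the moment at which its call begins. get_calibration takes no time and is no camera call.
A pose or a line that the arm cannot do raises bot.Unreachable and nothing moves.
- bot.close_job(): hands the job in, once; it reports no verdict.
The state is a dict: "t": time; "joint_pos": joint angles; "qvel": joint speeds; "tau": joint torques, N m; "tcp_pos": TCP position; "eef_rot": TCP orientation; "contact_force": force on the tool from outside, world axes, zero at the start; "moment": the same for the moment, N m; "width": finger opening in mm.
Only numpy, scipy, OpenCV 4.12 (cv2) and the standard library are available. Lean on these libraries where they do the work, as an engineer would, in place of code of your own. Each camera call takes 0.05 s, during which the arm holds its last target. There are 200 camera calls.

### The job

Weigh the garlic: put all the garlic heads from the shelf into the basket, hang the basket by the middle of its handle on the balance's hook so that it hangs free, and turn the dial until the pointer rests on the zero mark. Leave it hanging quietly like that, and leave the stone, the dibber and the mister where they are.

Things in the scene. Friction and masses are not known exactly. Their poses are not given: they have to be found in the camera images.
- garlic0_mid (a point): a white garlic head, 50 mm across at its widest (18 mm above its underside), squat, standing on its flat root end (30 mm across), with a thin 10 mm stem on top, 62 mm high in all, about 55 g. The point lies on its axis 20 mm above its underside; z points up the stem. All heads are alike; 2 to 4 are there, the others are absent
- garlic1_mid (a point): another garlic head, like the first
- garlic2_mid (a point): another garlic head, like the first
- garlic3_mid (a point): another garlic head, like the first
- basket: galvanised sheet basket, open on top, 210 mm (its x) by 240 mm (its y) outside, 75 mm deep, walls 4 mm, floor 5 mm, about 350 g empty. Origin: centre of its underside, z up. A rigid arched handle of 8 mm round wire stands upright over its middle in its y-z plane: upright wires at y = -117 and +117 mm, then a level bar along y, its centre 168 mm above the underside from |y| = 20 to 85 mm
- handle_top (a point): middle of the basket's handle, where it rests in the hook: wire centre at the peak of a small kink that joins the two level halves of the bar (the bar rises from 168 mm above the underside at |y| = 20 mm to 178 mm at y = 0). Axes as the basket's
- hook_seat (a point): load hook at one end of the beam, a V of 8 mm wire in the balance's x-z plane, open upwards: the point is where the centre of the basket's handle wire lies when hung. The free tip stands 26 mm higher and 26 mm outwards (balance's -x), the beam 24 mm higher and 22 mm inwards. The handle bar then lies along the balance's y. It moves with the beam (15 to 30 mm down under the loaded basket)
- balance: grey beam balance, fixed. Origin: pillar's foot on the shelf, z up; the hook end lies along its -x, the pointer end along its +x. Foot plate 110 mm wide, from x = -85 to +175 mm; pillar 40 mm square; beam 20 mm high, 12 mm wide, pivoting 275 mm above the shelf in a fork (60 by 46 mm, top at 314 mm). A spring holds the beam: it sags in proportion to the load (7 N m per rad) and settles in a second
- dial_grip (a point): the round black fluted dial knob on top of the pillar, 44 mm in diameter and 28 mm high, turning about the vertical; the point is on its axis half-way up, 332 mm above the shelf
- dial (a joint): turn of the dial knob in rad, from -0.5 to 6, growing clockwise seen from above; stiff enough to stay where it is left (about 0.15 N m plus up to 0.07 N m from the spring). Each rad clockwise tightens the spring and turns the beam by 0.06 rad: the hook end rises and the pointer sinks by about 9 mm
- pointer_tip (a point): near the tip of the black pointer needle (3 mm thick) in line with the beam, at its end away from the hook, in front of the upright white scale plate (which faces away from the robot); it rises when the hook sinks
- zero_mark (a point): middle of the zero mark on the scale plate, a grey band 6 mm thick, longer than the black ticks 10 mm apart above and below it, with a grey tab sticking out beside the plate. Fixed to the balance; the pointer is at zero when pointer_tip is at the height of this point
- stone_mid (a point): grey round stone, 68 mm across and 36 mm high, lying on the shelf; the point is its centre
- dibber_mid (a point): bamboo dibber with a cross handle, 230 mm long, 20 mm thick, lying on the shelf; the point is its middle
- mister_mid (a point): plant mister with trigger lever, a clear bottle 80 mm across, 195 mm high; the point is 90 mm up its axis
Mind the look-alikes: they are no part of the job. Leave any red look-alike of the part that bears garlic1_mid alone.

How it is judged:
By the outcome, as a careful person would: the job done as asked, in the order asked, and still so for the second after the job is handed in, with the robot touching nothing.
Of garlic0, garlic1, garlic2, garlic3 only 2 to 4 are there at a start; the rules pass over those that are not, and their reading is None.
At some moment in a run one of garlic0, garlic1, garlic2, garlic3 may be knocked a few centimetres aside while the robot is not near it.
It also fails if it takes over 210 s, if anything falls off the work surface, if the arm or the gripper's body presses on something with over 40 N, if the wrist force passes 120 N, or if a joint passes its speed limit or range.

## Working session

There is one attempt and no reset: what is moved stays moved. The work goes in short steps, each a Python script; the robot and the scene stay as the last script left them, time stands still between calls to the robot, and variables do not carry over. Pictures are saved under pics/ and viewed, about 12 in all and at most 16, crops included, and the job is handed in when it is done.

```bash
ls; mkdir -p pics; python3 - <<'E'
from plant import bot
import cv2,numpy as np
for n in("side","top"):
    cv2.imwrite(f"pics/{n}0.png",bot.camera(n)[:,:,::-1])
    c=bot.get_calibration(n);print(n,{k:(np.round(v,3).tolist() if k=="view" else v) for k,v in c.items()})
    V=np.array(c["view"]);print(-V[:3,:3].T@V[:3,3])
s=bot.read_state();print(s["t"],s["tcp_pos"],s["eef_rot"],s["contact_force"],s["width"])
E
```

```text
pics
side {'fx': 380.6439236299976, 'fy': 380.6439236299976, 'cx': 262.2152244719751, 'cy': 194.99289953716476, 'view': [[-0.702, -0.713, 0.002, 386.586], [0.494, -0.483, 0.723, -428.701], [-0.514, 0.508, 0.691, -1044.495], [0.0, 0.0, 0.0, 1.0]]}
[ -53.9295362   599.25423219 1030.62544237]
top {'fx': 444.0308948870753, 'fy': 444.0308948870753, 'cx': 262.81379257750615, 'cy': 190.90592186110766, 'view': [[-0.005, -1.0, -0.006, 28.924], [0.986, -0.006, 0.165, -558.011], [-0.165, -0.005, 0.986, -1674.489], [0.0, 0.0, 0.0, 1.0]]}
[ 273.51639435   17.0151125  1743.85384278]
0.1 [183.06206499 649.24556319 225.7370871 ] [ 9.90569598e-01 -1.37008478e-01 -3.59572603e-05  7.40085283e-04] [ 0.38343515 -0.37965447 -0.64998605] 87.67570969837897
```

View pics/side0.png

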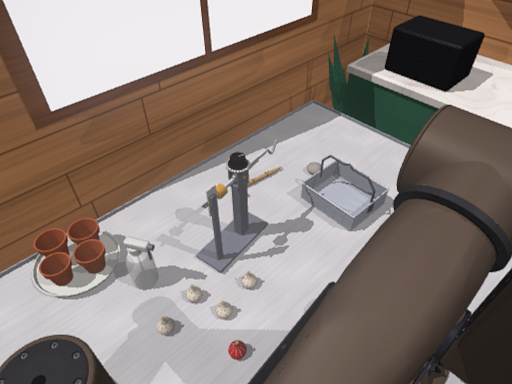

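View pics/top0.png

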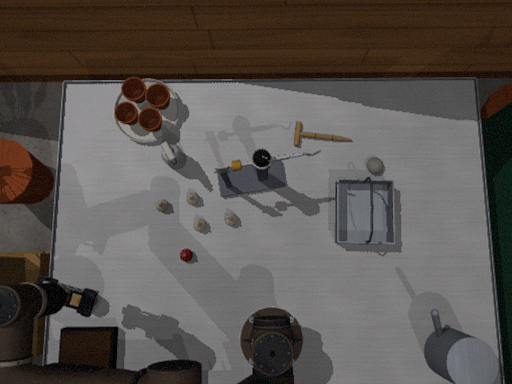

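Top view: four white heads at (162,205), (192,199), (200,225) and (230,218), with the red look-alike at (186,255). The basket is at (365,212), the dial at (262,158) and the hook near (315,152). I'll zoom in on the balance and basket next.

```bash
cat > h.py <<'E'
import cv2,numpy as np
from plant import bot
from scipy.spatial.transform import Rotation as R
CAL={n:bot.get_calibration(n) for n in("side","top")}
def proj(n,p):
    c=CAL[n];V=np.array(c["view"]);q=V[:3,:3]@np.array(p,float)+V[:3,3]
    return np.array([c["cx"]+c["fx"]*q[0]/-q[2],c["cy"]-c["fy"]*q[1]/-q[2]])
def ray(n,uv):
    c=CAL[n];V=np.array(c["view"]);d=V[:3,:3].T@np.array([(uv[0]-c["cx"])/c["fx"],-(uv[1]-c["cy"])/c["fy"],-1])
    return -V[:3,:3].T@V[:3,3],d/np.linalg.norm(d)
def onz(n,uv,z):
    o,d=ray(n,uv);return o+d*(z-o[2])/d[2]
def tri(a,b):
    (o1,d1),(o2,d2)=ray("side",a),ray("top",b)
    s=np.linalg.lstsq(np.c_[d1,-d2],o2-o1,rcond=None)[0];p,q=o1+d1*s[0],o2+d2*s[1]
    return (p+q)/2,np.linalg.norm(p-q)
def crop(im,name,x0,y0,x1,y1,k):
    cv2.imwrite(name,cv2.resize(im[y0:y1,x0:x1,::-1],None,fx=k,fy=k,interpolation=cv2.INTER_CUBIC))
def blobs(im,lo,hi,amin=20,space=cv2.COLOR_RGB2HSV):
    m=cv2.inRange(cv2.cvtColor(im,space),np.array(lo),np.array(hi))
    n,_,st,c=cv2.connectedComponentsWithStats(m)
    return [(c[i].round(1).tolist(),st[i].tolist()) for i in range(1,n) if st[i,4]>=amin]
E
python3 - <<'E'
from h import *
s=cv2.imread("pics/side0.png")[:,:,::-1];t=cv2.imread("pics/top0.png")[:,:,::-1]
crop(t,"pics/t1.png",140,110,400,270,3);crop(s,"pics/s1.png",190,130,395,280,3.9)
for n,im in(("side",s),("top",t)):
    for u in [(194,295),(165,325),(223,310),(248,281)] if n=="side" else [(162,205),(192,199),(200,225),(230,218)]:
        print(n,u,cv2.cvtColor(im[u[1]-1:u[1]+2,u[0]-1:u[0]+2],cv2.COLOR_RGB2HSV).reshape(-1,3).mean(0).round(),onz(n,u,22).round())
E
```

```text
side (194, 295) [ 15.  33. 204.] [530. 309.  22.]
side (165, 325) [ 14.  34. 164.] [510. 426.  22.]
side (223, 310) [ 15.  36. 202.] [431. 279.  22.]
side (248, 281) [ 15.  33. 215.] [452. 159.  22.]
top (162, 205) [17. 47. 63.] [509. 421.  22.]
top (192, 199) [16. 44. 84.] [532. 304.  22.]
top (200, 225) [19. 56. 80.] [429. 271.  22.]
top (230, 218) [17. 88. 97.] [456. 154.  22.]
```

View pics/t1.png

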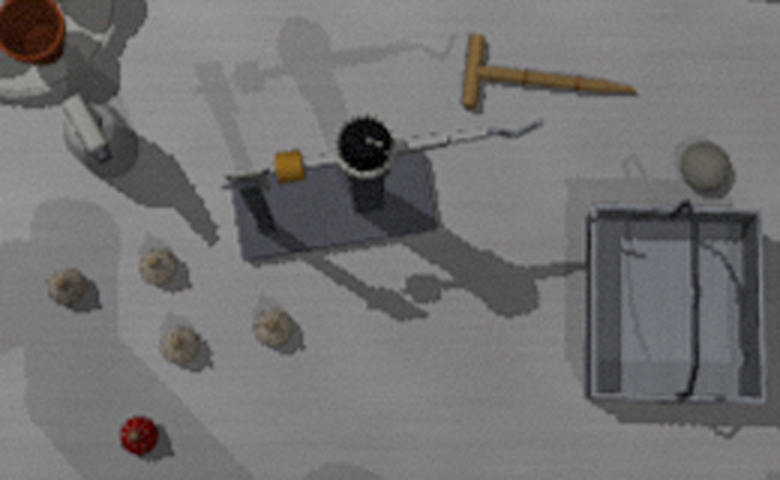

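View pics/s1.png

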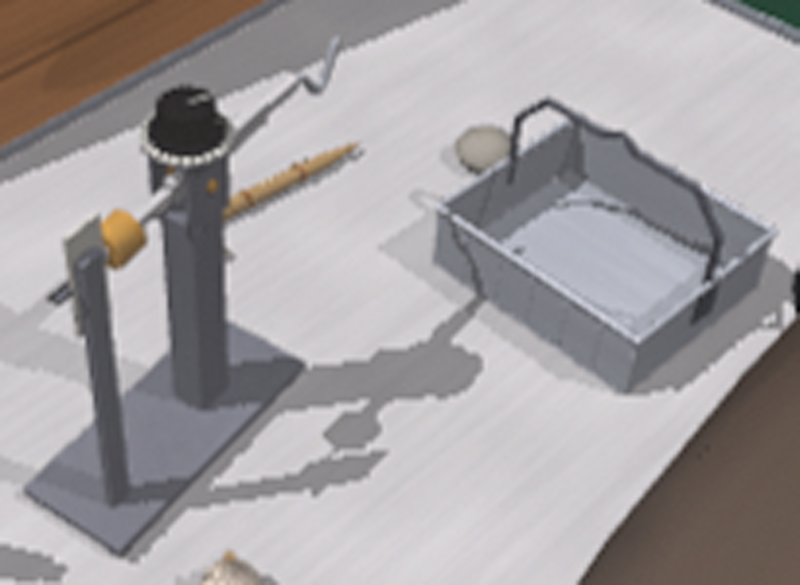

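```bash
cat >> h.py <<'E'
def garlic():
    "white heads: side blobs and top blobs, matched on plane z=24"
    out=[]
    B={}
    for n in("side","top"):
        im=bot.camera(n);B[n]=[]
        for c,st in blobs(im,(8,24,35) if n=="side" else (8,30,35),(26,120,255),25):
            p=onz(n,c,24)
            if 330<p[0]<700 and 80<p[1]<520 and st[4]<500 and st[2]<40: B[n].append((c,st[4],p[:2].round().tolist()))
    return B
E
python3 - <<'E'
from h import *
B=garlic()
for n in B:
    for b in B[n]: print(n,b)
for a,_,p in B["side"]:
    for b,_,q in B["top"]:
        if np.hypot(p[0]-q[0],p[1]-q[1])<20: print("pair",tri(a,b))
f=lambda u:(140+(u[0]+.5)/3-.5,110+(u[1]+.5)/3-.5); g=lambda u:(190+(u[0]+.5)/3.9-.5,130+(u[1]+.5)/3.9-.5)
print("rim top",[onz("top",f(u),75).round(1)[:2].tolist() for u in[(590,207),(761,212),(764,401),(587,398)]])
print("rim side",[onz("side",g(u),75).round(1)[:2].tolist() for u in[(435,208),(775,232),(632,340)]])
print("dial",onz("top",f((365,144)),346),onz("side",g((187,103)),346),tri(g((187,103)),f((365,144))))
print("tip",tri(g((337,44)),f((540,124))),"seat",tri(g((317,88)),f((510,132))))
print("foot top",[onz("top",f(u),8).round(1)[:2].tolist() for u in[(245,262),(438,228),(430,150)]])
print("foot side",[onz("side",g(u),8).round(1)[:2].tolist() for u in[(25,493),(122,553),(304,362),(235,322)]])
print("handle top ends",[onz("top",f(u),z).round(1)[:2].tolist() for u,z in[((684,211),165),((695,240),168),((695,370),168),((687,392),165)]])
print("handle kink side",g((625,135)),onz("side",g((628,135)),178))
E
```

```text
side ([248.7, 280.1], 188, [452.0, 156.0])
side ([193.4, 293.6], 205, [534.0, 308.0])
side ([223.4, 309.7], 214, [430.0, 278.0])
side ([165.1, 325.5], 239, [507.0, 427.0])
top ([192.3, 198.7], 102, [533.0, 303.0])
top ([161.9, 205.1], 109, [508.0, 421.0])
top ([230.7, 218.8], 112, [453.0, 151.0])
top ([199.6, 224.7], 109, [430.0, 272.0])
pair (array([454.43582633, 152.69150824,  16.88311281]), np.float64(2.4319180359802903))
pair (array([535.0342048 , 304.94682859,  18.5562595 ]), np.float64(4.292369704428658))
pair (array([432.46135205, 274.33118361,  15.35044901]), np.float64(3.2340195036023838))
pair (array([510.38630968, 424.29759504,  15.72738369]), np.float64(3.5285256686351327))
rim top [[599.2, -255.7], [591.3, -473.0], [352.1, -463.9], [357.0, -244.2]]
rim side [[601.0, -254.5], [352.9, -459.2], [364.9, -247.2]]
dial [616.92308423  28.53939259 346.        ] [622.61773318  31.45892534 346.        ] (array([619.12944926,  30.52295944, 346.69812014]), np.float64(6.089841477738997))
tip (array([ 655.17495919, -167.84623817,  282.95424194]), np.float64(2.1306765224585713)) seat (array([ 651.82855549, -137.9786923 ,  254.0981732 ]), np.float64(1.8448514214131173))
foot top [[541.2, 190.3], [585.2, -64.8], [691.2, -55.5]]
foot side [[651.3, 210.3], [546.3, 190.8], [590.7, -66.3], [672.9, -55.7]]
handle top ends [[576.0, -354.0], [540.0, -364.9], [384.5, -357.9], [358.9, -348.0]]
handle kink side (349.88461538461536, 164.24358974358975) [ 473.28150877 -362.79104034  178.        ]
```

Both views agree:
- **Garlic:** heads at about (453,154), (533,305), (431,275) and (508,424).
- **Basket:** about (475,-361), handle heading -2.3°.
- **Balance:** dial at (619,30), seat at (652,-138,254), hook direction heading -79.8°.

I'll pick the first garlic now.

```bash
cat >> h.py <<'E'
def down(heading,tilt=0.,flip=False):
    "tool z down, leaned by tilt so that the fingers point along +u; jaws (tool y) horizontal, perpendicular... heading = jaw direction"
    y=np.array([np.cos(heading),np.sin(heading),0]);y=-y if flip else y
    a=np.array([0,0,-1.]);  z=R.from_rotvec(tilt*y)  .apply(a)
    return R.from_matrix(np.c_[np.cross(y,z),y,z]).as_quat()
def best(p,heading,tilt=0.):
    c=[]
    for fl in(False,True):
        q=down(heading,tilt*(-1 if fl else 1),fl);j=bot.solve_ik(list(p),list(q))
        if j is not None:c.append((abs(j[5]),q.tolist(),j))
    if not c: raise RuntimeError(("no ik",p))
    return min(c,key=lambda a:a[0])[1]
def st(*k):
    s=bot.read_state();return {a:np.round(s[a],2).tolist() for a in("t",)+(k or("tcp_pos","contact_force","width"))}
BC=np.array([475.,-361.]);BH=np.radians(-2.3);U=np.array([np.cos(BH),np.sin(BH)]);W=np.array([-U[1],U[0]])
SLOT=[BC+50*W*a+45*U*b for a,b in((-1,1),(-1,-1),(1,1),(1,-1))]
def heads():
    B=garlic();r=[]
    for _,_,q in B["top"]:
        d=[np.hypot(p[0]-q[0],p[1]-q[1]) for _,_,p in B["side"]]
        r.append(((np.array(q)+B["side"][int(np.argmin(d))][2])/2 if d and min(d)<20 else np.array(q)+[0,2.5]).tolist())
    return r,{n:[b[2] for b in B[n]] for n in B}
def fetch(g,slot,v=300):
    g=np.array(g);Q=best([*g,5],BH)
    s=bot.read_state()["tcp_pos"]
    if s[1]>500: bot.move_ptp([425,float(g[1]),230],Q)
    else:
        bot.line_to([425,-60,230],v,Q);bot.line_to([425,float(g[1]),230],v,Q)
    bot.line_to([*g,230],v,Q);bot.move_gripper(78)
    bot.line_to([*g,60],250);bot.line_to([*g,3],80)
    bot.move_gripper(20,15);w=bot.read_state()["width"]
    bot.line_to([*g,60],120);bot.line_to([*g,230],v);w2=bot.read_state()["width"]
    print("grip",w,w2,st("t"))
    if w2<30: return False
    bot.line_to([425,float(g[1]),230],v);bot.line_to([425,-60,230],v)
    p=SLOT[slot];bot.line_to([*p,230],v,Q);bot.line_to([*p,100],200);bot.line_to([*p,15],100)
    bot.move_gripper(64);bot.line_to([*p,120],200);bot.line_to([*p,230],v)
    print("placed",st());return True
E
python3 - <<'E'
from h import *
print(fetch((508.5,424),0))
print(heads())
crop(bot.camera("side"),"pics/s2.png",0,0,512,384,1.5)
E
```

```text
grip 48.178119859781035 48.133963824455044 {'t': 5.97}
placed {'t': 13.06, 'tcp_pos': [517.86, -412.54, 229.84], 'contact_force': [-0.62, -0.57, 0.33], 'width': 63.41}
True
([[533.5, 305.0], [452.5, 154.0], [430.0, 275.0]], {'side': [[452.0, 157.0], [534.0, 308.0], [430.0, 278.0]], 'top': [[533.0, 302.0], [453.0, 151.0], [430.0, 272.0]]})
```

View pics/s2.png

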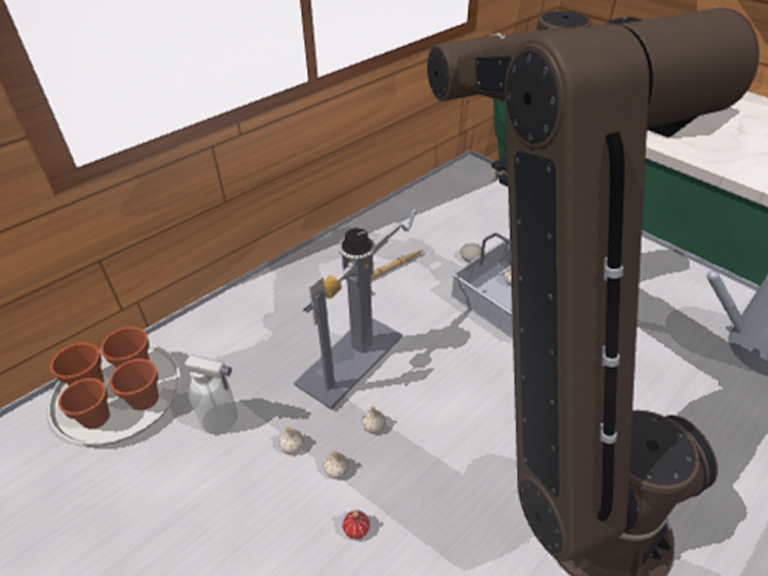

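The first head is in the basket and the other three heads are unmoved. I'll fetch the rest, detecting again before each one.

```bash
python3 - <<'E'
from h import *
for k in(1,2,3):
    r,raw=heads();print(r)
    if not r: print("none",raw);break
    g=max(r,key=lambda a:a[1])
    if not fetch(g,k): print("FAIL",g);break
print(heads())
crop(bot.camera("top"),"pics/t3.png",140,110,400,270,3)
E
```

```text
[[534.0, 305.0], [452.0, 154.5], [430.0, 275.0]]
grip 48.259034051290726 48.24503321422481 {'t': 20.71}
placed {'t': 27.44, 'tcp_pos': [427.96, -408.93, 229.72], 'contact_force': [-0.51, 0.54, -0.24], 'width': 64.08}
[[452.0, 154.5], [430.0, 275.0]]
grip 48.30311316488623 48.303272656434686 {'t': 34.52}
placed {'t': 40.62, 'tcp_pos': [521.83, -312.65, 229.7], 'contact_force': [-1.02, -0.09, -1.14], 'width': 63.93}
[[452.0, 154.0]]
grip 48.25458280830695 48.159142254191565 {'t': 47.04}
placed {'t': 52.68, 'tcp_pos': [431.89, -309.05, 229.63], 'contact_force': [-0.06, -0.45, 0.19], 'width': 63.54}
([], {'side': [], 'top': []})
```

View pics/t3.png

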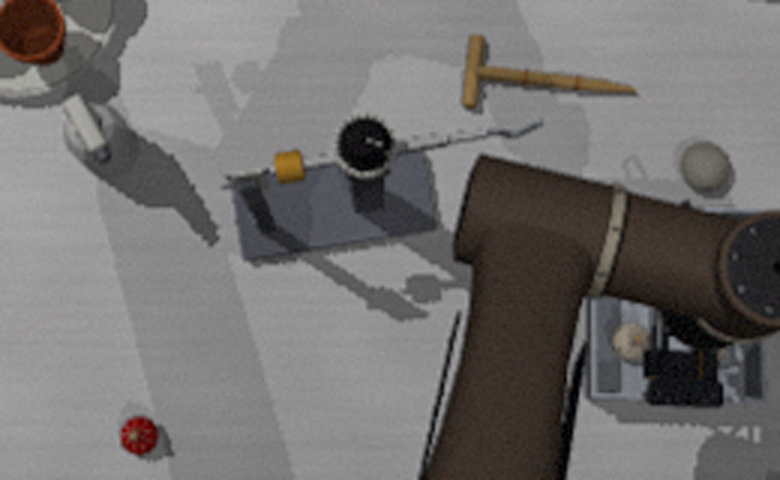

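All four heads are in the basket. I'll move the arm clear to check the basket and handle, and test the tilted grasp for reachability.

```bash
python3 - <<'E'
from h import *
s=bot.read_state()["tcp_pos"];bot.line_to([425,-60,230],300);bot.line_to([425,150,260],300)
t=bot.camera("top");sd=bot.camera("side")
crop(t,"pics/t4.png",290,140,420,260,5);crop(sd,"pics/s4.png",190,130,395,280,3.9)
cv2.imwrite("pics/top4.png",t[:,:,::-1]);cv2.imwrite("pics/side4.png",sd[:,:,::-1])
for nm,p,h in(("grab",[445,-360,168],BH+np.pi/2),("hook",[615,-145,300],np.radians(100.2)),("dial",[619,30,332],0.)):
    for tl in((0,-20,-30) if nm!="dial" else (0,)):
        for fl in(False,True):
            q=down(h,np.radians(tl)*(-1 if fl else 1),fl);j=bot.solve_ik(p,q.tolist());print(nm,tl,fl,None if j is None else np.round(j,2))
for a in range(-180,181,30):
    j=bot.solve_ik([619,30,318],down(np.radians(a)).tolist());print(a,None if j is None else np.round(j,2)[[0,3,4,5]],end=" ")
E
```

```text
grab 0 False [-0.34  0.24 -0.3   0.   -1.03 -1.27]
grab 0 True [-0.34  0.24 -0.3   0.   -1.03  1.87]
grab -20 False [-0.44  0.1  -0.45 -0.2  -0.71 -1.04]
grab -20 True [-0.44  0.1  -0.45 -0.2  -0.71  2.1 ]
grab -30 False [-0.53  0.07 -0.47 -0.42 -0.61 -0.78]
grab -30 True [-0.53  0.07 -0.47 -0.42 -0.61  2.36]
hook 0 False [ 0.08  0.25  0.03  0.   -1.35 -1.47]
hook 0 True [ 0.08  0.25  0.03  0.   -1.35  1.67]
hook -20 False [ 0.05  0.06 -0.23 -0.05 -0.93 -1.42]
hook -20 True [ 0.05  0.06 -0.23 -0.05 -0.93  1.73]
hook -30 False [ 0.03 -0.01 -0.35 -0.11 -0.72 -1.36]
hook -30 True [ 0.03 -0.01 -0.35 -0.11 -0.72  1.79]
dial 0 False [ 0.36  0.22  0.06  0.   -1.41  2.78]
dial 0 True [ 0.36  0.22  0.06  0.   -1.41 -0.36]
-180 [ 0.36  0.   -1.38 -0.36] -150 [ 0.36  0.   -1.38  0.16] -120 [ 0.36  0.   -1.38  0.68] -90 [ 0.36  0.   -1.38  1.21] -60 [ 0.36  0.   -1.38  1.73] -30 [ 0.36  0.   -1.38  2.25] 0 [ 0.36  0.   -1.38  2.78] 30 [ 0.36  0.   -1.38 -2.98] 60 [ 0.36  0.   -1.38 -2.46] 90 [ 0.36  0.   -1.38 -1.93] 120 [ 0.36  0.   -1.38 -1.41] 150 [ 0.36  0.   -1.38 -0.89] 180 [ 0.36  0.   -1.38 -0.36]
```

View pics/t4.png

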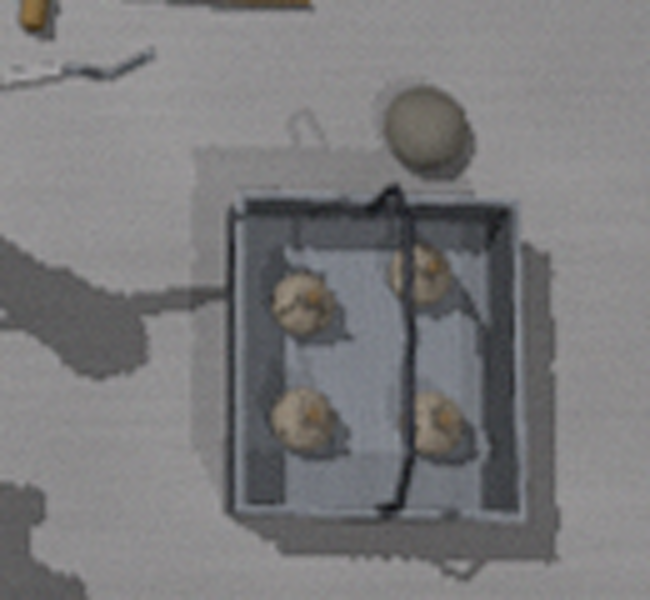

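View pics/s4.png

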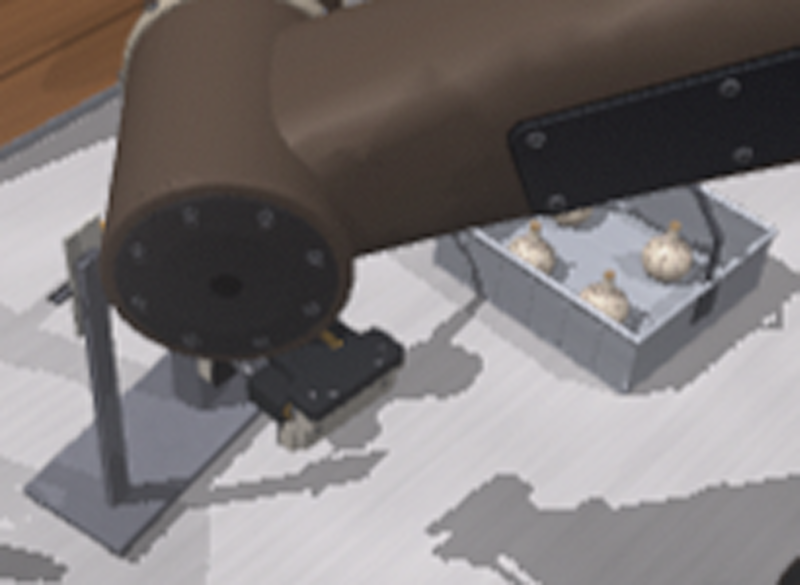

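The heads sit well spread and the basket hasn't moved. I'll grab the handle's near half with the tool leaned 25°, then lift and check.

```bash
cat >> h.py <<'E'
TL=np.radians(-25)
def hpose(peak,h,s=-35.):
    "TCP pose gripping the bar at s along handle heading h, with the handle peak at 'peak'"
    u=np.array([np.cos(h),np.sin(h),0]);q=best0(h)
    z=R.from_quat(q).apply([0,0,1]);g=np.array(peak,float)+s*u+[0,0,-10]
    return (g+19*z),q,z
def best0(h): return down(h+np.pi/2,TL,False).tolist()
E
python3 - <<'E'
from h import *
p,q,z=hpose([*BC,178],BH)
bot.line_to([425,-60,260],300);bot.move_ptp((p-110*z).tolist(),q);print(z,st())
bot.move_gripper(70);bot.line_to((p-40*z).tolist(),200);bot.line_to(p.tolist(),80);print(st())
bot.move_gripper(0,60);print(st("contact_force","moment","width"))
for dz in(30,130):
    bot.line_to((p+[0,0,dz]).tolist(),60);bot.pause(.3);print(st("tcp_pos","contact_force","moment","width"))
sd=bot.camera("side");t=bot.camera("top")
big=np.vstack([cv2.resize(sd[60:260,190:450],None,fx=2,fy=2),cv2.resize(t[150:250,270:400],None,fx=4,fy=2)]) if 0 else sd[60:270,200:450]
crop(sd,"pics/s5.png",200,60,450,270,2.8)
E
```

```text
[ 0.4222778  -0.01696043 -0.90630779] {'t': 56.77, 'tcp_pos': [402.23, -357.14, 250.49], 'contact_force': [-0.24, 0.64, 0.77], 'width': 64.0}
{'t': 58.31, 'tcp_pos': [448.09, -359.97, 150.65], 'contact_force': [0.17, -0.74, 0.17], 'width': 69.9}
{'t': 59.34, 'contact_force': [0.06, 1.57, -0.33], 'moment': [0.67, 1.26, 0.29], 'width': 6.21}
{'t': 60.29, 'tcp_pos': [447.91, -359.84, 180.41], 'contact_force': [0.15, -0.13, -5.66], 'moment': [0.11, 2.36, 0.0], 'width': 6.18}
{'t': 62.41, 'tcp_pos': [448.06, -359.9, 280.67], 'contact_force': [-0.13, 0.29, -6.53], 'moment': [0.11, 2.38, 0.0], 'width': 6.47}
```

View pics/s5.png

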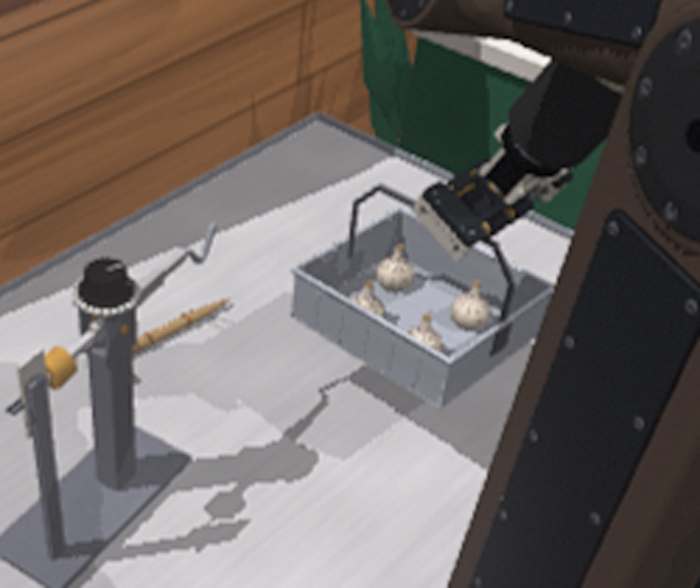

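The basket is held level with 6 N of load. I'll carry it over the hook and check before lowering.

```bash
python3 - <<'E'
from h import *
print("far bend pred",proj("side",[*(BC+88*U),298]),proj("side",[*(BC+112*U),288]),"seen ~(335.7,127)")
print("rim corners pred",[((proj("side",[*(BC+a*120*U+105*W),205])-[200,60])*2.8).round() for a in(1,-1)],"seen (293,270),(443,~366)")
H=np.radians(10.2);S=[650.5,-140]
p,q,z=hpose([*S,318],H);print(p,bot.solve_ik(p.tolist(),q))
bot.line_to(p.tolist(),120,q);bot.pause(.8);print(st("tcp_pos","contact_force","moment","width"))
sd=bot.camera("side");t=bot.camera("top")
crop(sd,"pics/s6.png",190,70,390,220,4);crop(t,"pics/t6.png",240,100,380,205,5)
E
```

```text
far bend pred [335.29018633 125.18737368] [329.59308448 124.77153886] seen ~(335.7,127)
rim corners pred [array([295., 266.]), array([450., 362.])] seen (293,270),(443,~366)
[ 623.95599543 -144.77602025  290.78015205] [ 0.03907479  0.04425192 -0.28913815 -0.08118139 -0.80641989 -1.38847252]
{'t': 65.78, 'tcp_pos': [623.96, -144.75, 290.78], 'contact_force': [0.85, 0.29, -5.63], 'moment': [-0.43, 2.33, 0.01], 'width': 6.27}
```

View pics/s6.png

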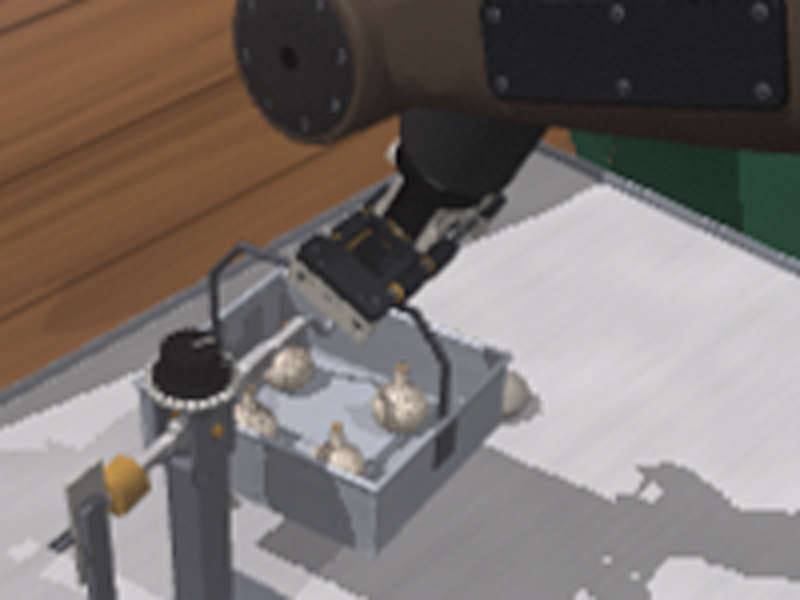

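View pics/t6.png

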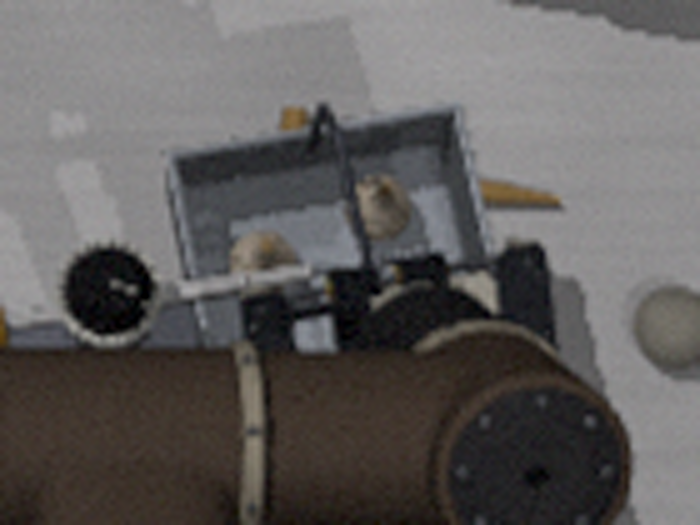

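```bash
python3 - <<'E'
from h import *
H=np.radians(10.2);u=np.array([np.cos(H),np.sin(H)]);S=np.array([650.5,-140])
a=onz("top",(274.4,131.4),215)[:2];b=onz("top",(331.2,121.6),215)[:2];m=(a+b)/2
print("rim far mid",m,"pred",S+120*u,"heading",np.degrees(np.arctan2(*(a-b)[::-1]))-90,np.hypot(*(a-b)))
dev=m-(S+120*u);print("dev",dev)
p0,q,z=hpose([*S,318],H)
log=[]
for zz in(300,285,275,*range(270,225,-3)):
    p=p0+[0,0,zz-318];bot.line_to(p.tolist(),40);bot.pause(.25)
    s=bot.read_state();f=s["contact_force"];log.append((zz,*np.round(f,1).tolist(),np.round(s["moment"],2).tolist()))
    if f[2]>-1.2 or abs(f[0])>8 or abs(f[1])>8: break
for l in log: print(*l)
print(st("tcp_pos"))
sd=bot.camera("side");crop(sd,"pics/s7.png",190,90,340,220,5)
E
```

```text
rim far mid [ 762.62255723 -119.33920801] pred [ 768.60347296 -118.74983116] heading 9.750666060300148 206.72634046716394
dev [-5.98091572 -0.58937685]
300 -0.8 -1.3 -5.9 [-0.41, 2.34, 0.02]
285 0.2 0.7 -6.0 [-0.4, 2.34, 0.02]
275 0.9 -0.1 -5.8 [-0.37, 2.39, 0.01]
270 -0.4 -0.1 -6.1 [-0.4, 2.38, -0.06]
267 0.5 0.0 -6.4 [-0.43, 2.4, 0.04]
264 0.2 -0.6 -6.3 [-0.4, 2.38, -0.03]
261 0.4 -1.1 -5.1 [-0.48, 2.29, -0.03]
258 -0.6 -0.7 -4.5 [-0.55, 2.2, -0.12]
255 0.4 -0.7 -4.8 [-0.57, 2.12, -0.09]
252 -0.3 0.4 -3.9 [-0.09, 2.12, 0.13]
249 -1.1 2.7 -2.8 [0.45, 2.03, 0.46]
246 -0.4 3.5 -1.6 [0.99, 2.03, 0.83]
243 -1.6 4.0 -1.1 [1.38, 1.96, 0.97]
{'t': 73.18, 'tcp_pos': [624.08, -144.66, 215.96]}
```

View pics/s7.png

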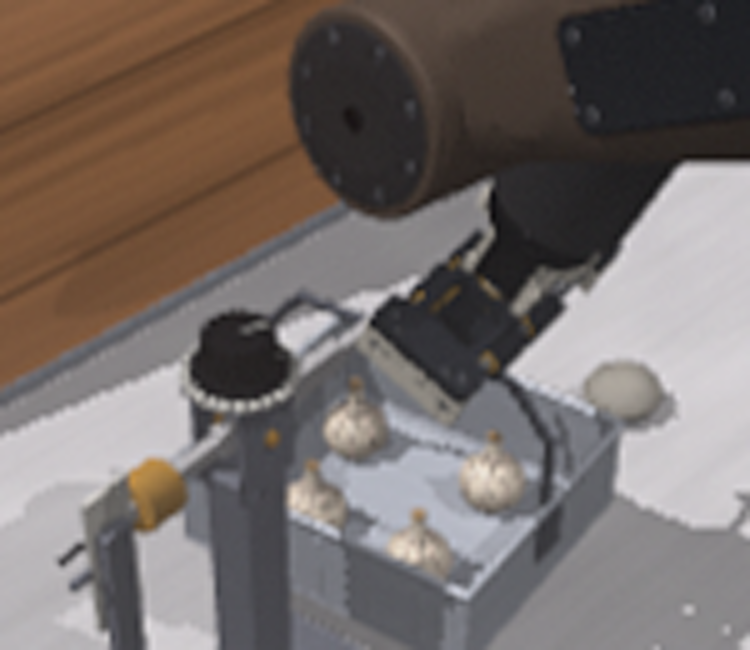

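The handle is in the hook and nearly unloaded, but a 4 N sideways force shows it bearing on the outer arm. I'll lift a little, shift inward and slightly forward, and lower again.

```bash
python3 - <<'E'
from h import *
H=np.radians(10.2);u=np.array([np.cos(H),np.sin(H)]);S=np.array([650.5,-140])
bx=np.array([-.177,.984]);S2=S+3*u+4*bx
p0,q,z=hpose([*S,266],H);bot.line_to(p0.tolist(),60)
p0,q,z=hpose([*S2,266],H);bot.line_to(p0.tolist(),40);bot.pause(.3);print(st("contact_force","moment"))
off=np.zeros(2)
for zz in(260,256,252,249,246,243,240,238,236,234):
    p=p0+[*off,zz-266];bot.line_to(p.tolist(),40);bot.pause(.3)
    s=bot.read_state();f=s["contact_force"];print(zz,np.round(f,1),np.round(s["moment"],2),off.round(1))
    fb=f[:2]@bx
    if abs(fb)>1.5: off=off+bx*2*np.sign(fb)
    if f[2]>-0.5: break
E
```

```text
{'t': 74.33, 'contact_force': [-0.49, -3.32, -7.25], 'moment': [-1.36, 2.42, -0.56]}
260 [-0.5 -1.6 -4.4] [-0.8   2.27 -0.17] [0. 0.]
256 [ 0.6 -3.9 -4.6] [-1.23  2.03 -0.53] [ 0.4 -2. ]
252 [-1.3  0.2 -3.3] [-0.27  2.16  0.03] [ 0.7 -3.9]
249 [-0.7  2.7 -2.7] [0.72 2.17 0.57] [ 0.7 -3.9]
246 [-0.3 -2.9 -3.5] [-1.32  1.86 -0.58] [ 0.4 -2. ]
243 [-2.6  4.1 -1.4] [1.24 2.06 0.94] [ 0.7 -3.9]
240 [-2.1  0.8 -1. ] [-0.07  1.9   0.18] [ 0.4 -2. ]
238 [-2.1  2.2 -0.3] [0.48 1.85 0.44] [ 0.4 -2. ]
```

```bash
python3 - <<'E'
from h import *
bot.move_gripper(14);bot.pause(.5);bot.move_gripper(50);bot.pause(.3);print(st())
z=R.from_quat(bot.read_state()["eef_rot"]).apply([0,0,1]);p=np.array(bot.read_state()["tcp_pos"])
bot.line_to((p-60*z).tolist(),60);bot.line_to((p-140*z+[0,0,40]).tolist(),200);print(st())
bot.move_ptp([425,-60,400],best([425,-60,400],0.));bot.line_to([400,200,450],300);bot.pause(.5);print(st())
sd=bot.camera("side");t=bot.camera("top")
cv2.imwrite("pics/side8.png",sd[:,:,::-1]);cv2.imwrite("pics/top8.png",t[:,:,::-1])
a=cv2.resize(sd[110:230,190:350],(800,600),interpolation=cv2.INTER_CUBIC);cv2.imwrite("pics/s8.png",a[:,:,::-1])
E
```

```text
{'t': 80.82, 'tcp_pos': [626.54, -142.28, 210.74], 'contact_force': [0.13, 0.85, -0.73], 'width': 49.6}
{'t': 82.71, 'tcp_pos': [567.99, -152.5, 376.1], 'contact_force': [-0.63, 0.09, -0.1], 'width': 49.92}
{'t': 85.24, 'tcp_pos': [400.03, 199.73, 450.03], 'contact_force': [0.35, 0.15, 0.62], 'width': 50.32}
```

View pics/s8.png

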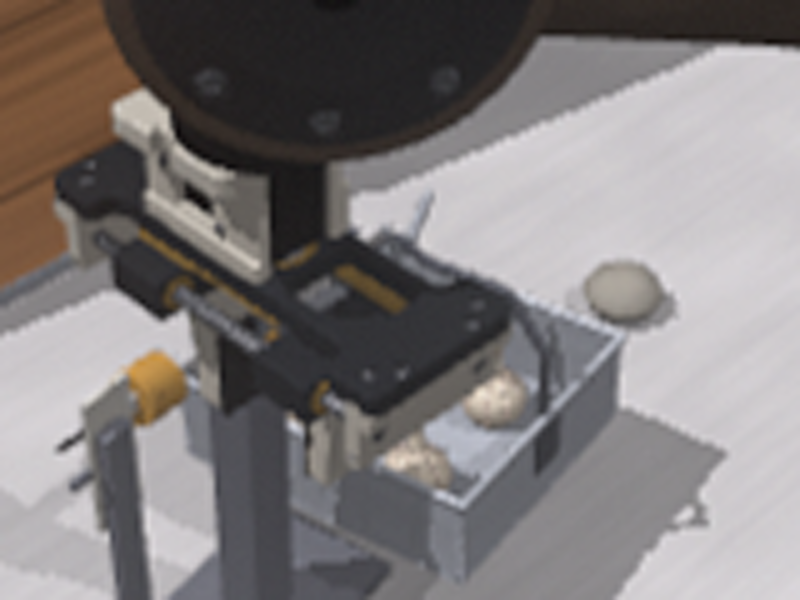

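The basket hangs on the hook and the gripper is clear. In the side view two dark bars show left of the plate, the pointer at crop (70,440) above the tab at (85,482). A composite zoom of the pointer area before and after loading comes next.

```bash
python3 - <<'E'
from h import *
k=lambda f,x,y:cv2.resize(cv2.imread(f)[y:y+30,x:x+40],(400,300),interpolation=cv2.INTER_CUBIC)
g=lambda i:np.clip(i.astype(float)*1.8,0,255).astype(np.uint8)
cv2.imwrite("pics/c9.png",np.vstack([np.hstack([k("pics/side0.png",192,185),k("pics/side8.png",192,185)]),g(np.hstack([k("pics/top0.png",200,155),k("pics/top8.png",200,155)]))]))
p=np.array([589,197,275.])
for d in([0,0,0],[0,0,10],[10,0,0],[0,10,0]): print(d,proj("side",p+d),proj("top",p+d))
E
```

```text
[0, 0, 0] [202.30875358 207.3893353 ] [211.75725941 171.04260571]
[0, 0, 10] [201.9236316  204.85046263] [211.4017433  170.41911707]
[10, 0, 0] [200.08419299 205.56048365] [211.79868594 168.15158666]
[0, 10, 0] [199.44083413 209.19878396] [208.80235937 171.0607975 ]
```

View pics/c9.png

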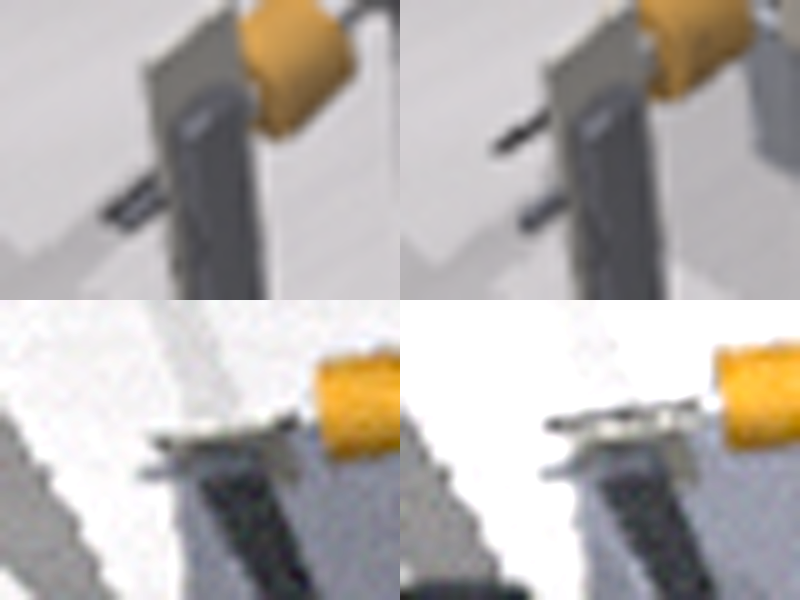

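Side view: the tab end is at (204,207) and the pointer end at (201.2,199.5) loaded, (202,205.8) unloaded. All three also show in the top view, so I can triangulate them.

```bash
python3 - <<'E'
from h import *
for n,a,b in(("tab",(204,207),(213.5,171.7)),("ptr loaded",(201.2,199.5),(214.5,167.2)),("ptr unloaded",(202,205.8),(215.3,168.7))):
    p,e=tri(a,b);print(n,p.round(1),round(e,1))
c=np.array([619.5,30.2]);bx=np.array([-.177,.984]);by=np.array([-.984,-.177])
for n,a,z in(("tab",(204,207),0),("l",(201.2,199.5),0),("u",(202,205.8),0)):
  for yb in(0,8,12):
    o,d=ray("side",a);s=((c-o[:2])@by+yb)/(d[:2]@by);q=o+d*s;print(n,yb,"xbal",((q[:2]-c)@bx).round(1),"z",q[2].round(1))
E
```

```text
tab [587.4 191.7 273.7] 1.3
ptr loaded [600.2 187.5 290.8] 4.0
ptr unloaded [600.6 187.6 265.7] 4.1
tab 0 xbal 162.6 z 270.5
tab 8 xbal 170.0 z 281.4
tab 12 xbal 173.7 z 286.8
l 0 xbal 168.8 z 304.8
l 8 xbal 176.0 z 315.1
l 12 xbal 179.7 z 320.3
u 0 xbal 169.3 z 280.8
u 8 xbal 176.6 z 291.5
u 12 xbal 180.2 z 296.8
```

Triangulated heights: the tab is at about z 274 (beam level) and the loaded pointer at about z 291, so it needs about +1.9 rad clockwise. I'll refine the dial axis with colour masks before gripping.

```bash
python3 - <<'E'
from h import *
P={}
for n,b,thr in(("side",(222,145,258,176),70),("top",(248,145,276,172),45)):
    im=cv2.imread(f"pics/{n}0.png")[b[1]:b[3],b[0]:b[2]];v=im.max(2)
    m=(v<thr).astype(np.uint8)
    k,_,stt,c=cv2.connectedComponentsWithStats(m);i=1+np.argmax(stt[1:,4])
    print(n,"blob",stt[i],c[i]+[b[0],b[1]])
    x,y,w,h,_=stt[i];P[n]=(x+b[0],y+b[1],w,h)
    print(v.min(),"\n".join("".join("#" if a<thr else ("+" if a>150 else ".") for a in r) for r in v))
for cx in((618,30),(624,29),(628,28)):
    for n in("side","top"): print(cx,n,"top c",proj(n,[*cx,346]).round(1),"base c",proj(n,[*cx,318]).round(1))
E
```

```text
side blob [  6   8  20  17 248] [237.30645161 161.52822581]
38 ....................................
....................................
....................................
....................................
....................................
...................................+
.................................+++
...............................+++++
............#########.......++++++++
..........########........++++++++++
.........#######........++++++++++++
........########...####.++++++++++++
........###############.++++++++++++
........###############.+++++++++++.
......+.################.+++++++++..
.....+..#################.+++++++...
....++.###################.++++.....
...++.####################..++.....+
+++++.####################..+.....++
++++++####################.......+++
++++++.##################......+++++
++++++..################......++++++
+++++++.################.+....++++++
++++.++++#############.+++...+++++++
++++++.++.+..#######.++++..+++++++++
++++++...+++++.++.++++.....+++++++++
++++++....++++.++.++.......+++++++++
++++++.###.................+++++++++
+
[... 586 characters left out ...]
#############......
......##############........
......###############.......
......###############.......
.......##############.......
........############........
.........###########........
...........#####............
....................##......
...................#........
........###......###........
.........###########........
.........###########........
(618, 30) side top c [239.  156.5] base c [239.4 164. ]
(618, 30) top top c [260.9 157.3] base c [261.  159.4]
(624, 29) side top c [237.9 155.5] base c [238.3 163. ]
(624, 29) top top c [261.2 155.5] base c [261.3 157.6]
(628, 28) side top c [237.2 154.7] base c [237.6 162.2]
(628, 28) top top c [261.5 154.3] base c [261.6 156.4]
```

```bash
python3 - <<'E'
from h import *
c=np.array([621.,30.]);
def at(a,z): return [*c,z],down(np.radians(a)).tolist()
bot.move_gripper(86)
p,q=at(-170,420);bot.line_to([430,30,450],300);bot.move_ptp(p,q);bot.line_to([*c,323],60);print(st(),st("joint_pos"))
for a in(-170,-80):
    if a==-80: bot.line_to([*c,355],80);bot.line_to([*c,355],60,down(np.radians(a)).tolist());bot.line_to([*c,323],60)
    f0=np.array(bot.read_state()["contact_force"])
    bot.move_gripper(30,5);bot.pause(.2);s=bot.read_state();f=np.array(s["contact_force"])-f0
    d=np.array([np.cos(np.radians(a)),np.sin(np.radians(a))])
    print(a,"width",s["width"],"f",f.round(1),"along jaw",(f[:2]@d).round(2))
    bot.move_gripper(80)
print(st("t","joint_pos"))
E
```

```text
{'t': 89.42, 'tcp_pos': [621.15, 30.01, 323.39], 'contact_force': [-0.62, -0.37, -0.46], 'width': 85.94} {'t': 89.42, 'joint_pos': [0.36, 0.23, 0.05, 0.0, -1.39, -0.19]}
-170 width 42.18062079151445 f [10.5  1.5 -4.1] along jaw -10.55
-80 width 41.78006233454605 f [ 0.8  0.9 -0.4] along jaw -0.74
{'t': 96.01, 'joint_pos': [0.36, 0.23, 0.05, 0.0, -1.39, 1.38]}
```

```bash
python3 - <<'E'
from h import *
def go(c,a):
    s=bot.read_state()["tcp_pos"];bot.line_to([s[0],s[1],352],100);bot.line_to([*c,352],60,down(np.radians(a)).tolist());bot.line_to([*c,323],80)
x=625.
go([x,30],-170)
for i in range(3):
    f0=np.array(bot.read_state()["contact_force"]);bot.move_gripper(30,5);bot.pause(.1);f=np.array(bot.read_state()["contact_force"])-f0
    print(x,f.round(1),st("t","width"));bot.move_gripper(70)
    if abs(f[0])<3: break
    x+=np.sign(f[0])*(3 if i==0 else 1.5);bot.line_to([x,30,323],40)
go([x,30],-80);f0=np.array(bot.read_state()["contact_force"]);m0=np.array(bot.read_state()["moment"])
bot.move_gripper(30,20);bot.pause(.1);print(st("t","contact_force","width"),f0.round(1))
j=list(bot.read_state()["joint_pos"]);
for k in range(9):
    j[5]-=.2;bot.move_joints(j);s=bot.read_state()
    if k%2==0: print(k,np.round(np.array(s["contact_force"])-f0,1),np.round(np.array(s["moment"])-m0,2))
bot.pause(.8)
sd=bot.camera("side");cv2.imwrite("pics/side10.png",sd[:,:,::-1]);cv2.imwrite("pics/top10.png",bot.camera("top")[:,:,::-1]);print(st("t","joint_pos","width"))
E
```

```text
625.0 [-5.3  0.1  1.9] {'t': 99.49, 'width': 41.78}
622.0 [ 9.9 -1.6 -3.7] {'t': 101.16, 'width': 41.87}
623.5 [ 3.5  0.3 -0.4] {'t': 102.79, 'width': 41.61}
{'t': 107.1, 'contact_force': [-2.41, 5.12, 3.53], 'width': 41.41} [0.2 1.5 0.3]
0 [-1.   0.1  0.6] [ 0.44  0.27 -0.03]
2 [-1.2 -4.5  1.4] [-0.89  0.33 -0.04]
4 [-2.5 -7.2  2.1] [-1.99  0.84 -0.01]
6 [-3.9 -7.9  2. ] [-2.11  1.31 -0.11]
8 [-4.8 -7.6  3.2] [-2.    1.89  0.02]
{'t': 110.78, 'joint_pos': [0.36, 0.23, 0.05, -0.0, -1.39, -0.41], 'width': 41.68}
```

```bash
python3 - <<'E'
from h import *
a=np.mean([bot.camera("side").astype(float).mean(2) for _ in range(4)],0)
for n,v in(("side8",cv2.imread("pics/side8.png").mean(2)),("now",a)):
    print(n,list(range(198,212)))
    for r in range(195,213): print(r,*[f"{int(x):3d}" for x in v[r,198:212]])
print(st("t"))
E
```

```text
side8 [198, 199, 200, 201, 202, 203, 204, 205, 206, 207, 208, 209, 210, 211]
195 211 210 210 210 210 210 213 202 152 122 114 113 103  90
196 210 210 210 210 213 213 206 154  96 127 111 104  93 101
197 208 209 209 211 204 168 136  78  97 133 107  92 109 123
198 208 208 210 202 151  70  69 135 168 142 105  84 106 109
199 206 207 199 146  76 105 169 197 204 157 108  84  89  80
200 206 206 198 162 155 183 213 212 203 158 110  85  90  86
201 205 206 206 210 209 209 209 207 191 157 115  91  90  87
202 207 205 206 206 209 207 208 202 178 159 120  92  84  90
203 206 206 206 207 206 207 206 200 175 145 120  94  86  89
204 206 205 206 206 205 201 191 182 148 114 101  97  89  88
205 206 204 205 203 201 186 162 138 102  80  86 102  86  90
206 205 203 202 199 188 169 122 103  86 111 130 108  80  82
207 204 200 191 186 179 162  92  91 134 165 161 111  83  76
208 200 187 177 177 179 173 146 150 180 194 163 117  89  73
209 185 176 178 178 180 183 184 189 200 202 169 119  93  78
210 177 178 179 181 182 182 185 198 205 204 184 118  92  78
211 180 181 181 182 186 195 197 205 205 208 192 119  90  75
212
[... 525 characters left out ...]
73  96 135 109  92  91  86
202 206 205 206 210 200 142  72 100 162 166 113  94  85  88
203 206 206 208 196 130  55 100 164 182 146 113  95  87  88
204 206 206 208 188 107 116 161 174 145 104  94  97  90  88
205 206 205 207 197 168 166 163 133  91  71  79  96  87  89
206 206 201 191 189 181 169 116  91  77 107 126  94  82  83
207 201 187 178 178 180 162  87  83 136 174 149  99  85  76
208 188 177 178 177 179 172 146 153 194 199 143 107  86  74
209 177 176 178 178 179 182 187 201 208 199 160 110  89  78
210 178 178 178 180 185 195 198 205 204 205 182 110  94  78
211 180 181 181 185 198 207 204 204 204 208 190 114  91  76
212 182 183 186 198 206 205 204 205 206 207 193 131  92  84
{'t': 110.98}
```

The pointer line sits 5.2 rows above the tab line, against about 4.3 rows expected at zero because of the depth offset. That leaves it about 3 mm high. I'll turn 0.3 rad more, release, retreat and measure again in both views.

```bash
cat >> h.py <<'E'
def strips(n=8):
    return {k:np.mean([bot.camera(k).astype(float).mean(2) for _ in range(n)],0) for k in("side","top")}
E
python3 - <<'E'
from h import *
j=list(bot.read_state()["joint_pos"])
for k in range(2): j[5]-=.15;bot.move_joints(j)
bot.pause(.3);bot.move_gripper(80);s=bot.read_state()["tcp_pos"]
bot.line_to([s[0],s[1],430],120)
q=best([430,-150,450],0.);bot.move_ptp([430,-150,450],q);bot.pause(1.2)
v=strips();np.savez("v11.npz",**v)
print("side",list(range(199,210)))
for r in range(197,213): print(r,*[f"{int(x):3d}" for x in v["side"][r,199:210]])
print("top",list(range(210,232)))
for r in range(163,176): print(r,*[f"{int(x):3d}" for x in v["top"][r,210:232]])
t8=cv2.imread("pics/top8.png").mean(2);print("top8")
for r in range(163,176): print(r,*[f"{int(x):3d}" for x in t8[r,210:232]])
print(st())
E
```

```text
side [199, 200, 201, 202, 203, 204, 205, 206, 207, 208, 209]
197 186 185 185 185 184 183 185 174 124  92  87
198 185 184 184 183 183 183 184 177 135  91  85
199 184 184 183 183 183 183 186 178 130  97  84
200 183 183 184 183 184 186 181 142 105 103  87
201 184 183 184 185 187 181 138  77  93 110  91
202 183 184 186 183 163 129  73  97 138 115  94
203 183 185 179 141  93  67 120 156 149 114  95
204 183 186 164  64  80 145 159 147 105  94  97
205 182 184 165 110 150 165 133  91  70  78  95
206 190 180 176 169 172 116  91  77 110 132  93
207 188 178 179 181 163  86  82 136 178 163  98
208 177 178 177 178 172 151 166 193 201 152 106
209 177 178 177 179 185 200 209 207 198 159 110
210 178 178 180 185 198 206 205 204 204 182 110
211 181 181 185 198 206 204 204 204 208 190 114
212 182 186 199 205 205 204 205 205 207 193 131
top [210, 211, 212, 213, 214, 215, 216, 217, 218, 219, 220, 221, 222, 223, 224, 225, 226, 227, 228, 229, 230, 231]
163 138 138 138 139 138 138 138 139 137 138 138 138 138 137 137 136 148 155 152 154 156 132
164 139 139 139 139 138 139 138 139 139 139 139 139 138 136 137 
[... 1642 characters left out ...]
54  50  50  54  57  57  62  64  68  86  89  96
170 159 161 159 162 163 163 140  93  67  63  61  52  53  59  59  52  60  66  64  74  86  87
171 160 160 158 150 134 123 100  69  64  71  67  62  65  65  64  50  54  65  65  72  90  86
172 152 160 160 142 104  96  91  81  80  78  67  56  50  46  50  44  43  58  64  66  84  87
173 143 148 161 155 141 144 144 111  91  72  47  39  36  36  32  37  37  65  77  73  88  90
174 145 146 151 164 164 162 170 131  96  85  57  37  40  31  40  35  37  53  77  87  88  89
175 147 146 145 150 162 166 170 129  96  93  70  41  38  40  35  37  36  37  81  89  90  88
{'t': 116.72, 'tcp_pos': [430.0, -150.0, 449.99], 'contact_force': [0.2, 1.17, -0.83], 'width': 80.1}
```

Solving both views for height gives the pointer at -0.65 ± 1.2 mm from the zero mark. I'll check the hang once more.

```bash
python3 - <<'E'
from h import *
sd=bot.camera("side");t=bot.camera("top")
a=cv2.resize(sd[120:240,190:330],(700,600),interpolation=cv2.INTER_CUBIC)
a=cv2.resize(sd[110:230,190:320],(420,388),interpolation=cv2.INTER_CUBIC);b=cv2.resize(t[105:215,240:350],(380,388),interpolation=cv2.INTER_CUBIC)
cv2.imwrite("pics/f.png",np.hstack([a,b])[:,:,::-1]);print(st("t"))
v=strips(3);o=np.load("v11.npz");print(np.abs(v["side"]-o["side"])[190:215,195:330].max())
E
```

```text
{'t': 116.82}
12.513888888888886
```

View pics/f.png

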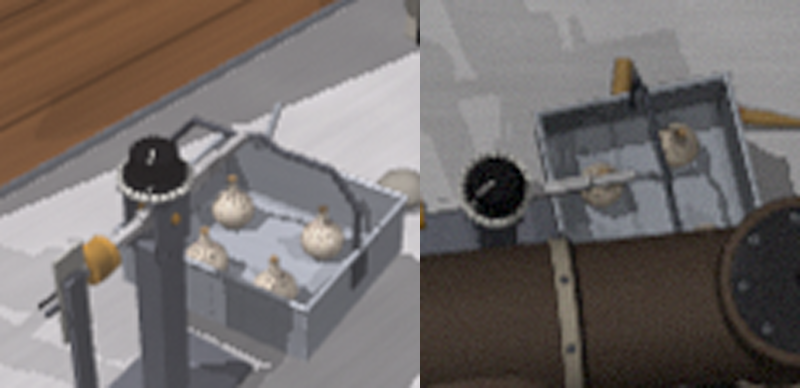

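```bash
python3 - <<'E'
from h import *
f=lambda u:(240+(u[0]-420+.5)/3.4545-.5,105+(u[1]+.5)*110/388-.5)
m=(onz("top",f((540,113)),148)+onz("top",f((735,78)),148))/2
print("far rim mid",m[:2].round(1),"expected if kink in seat (772.9,-117)")
g=lambda u:(190+(u[0]+.5)*130/420-.5,110+(u[1]+.5)*120/388-.5)
print("near/far inner-outer corners side",onz("side",g((405,197)),148).round(1),onz("side",g((305,308)),148).round(1))
S=np.array([654.8,-138]);H=np.radians(10.2);u=np.array([np.cos(H),np.sin(H)]);w=np.array([-u[1],u[0]])
print("pred",[(S-120*u+a*105*w).round(1).tolist() for a in(-1,1)],(S+120*u).round(1))
E
```

```text
far rim mid [ 763.9 -124.2] expected if kink in seat (772.9,-117)
near/far inner-outer corners side [ 560.2 -275.2  148. ] [519.2 -68.3 148. ]
pred [[555.3, -262.6], [518.1, -55.9]] [ 772.9 -116.7]
```

```bash
python3 - <<'E'
from plant import bot
bot.close_job()
E
```

```text
the job is handed in; nothing more can be done
```

I handed the job in after about 117 s of the 210 s. All four garlic heads are in the basket, the basket hangs on the hook by the middle of its handle, and the pointer rests at zero. I never moved anything near the red look-alike, stone, dibber or mister, and the arm was parked clear of everything at hand-in.

- **Hang:** the first lowering pressed the handle against the outer arm of the hook with about 4 N, so I lifted it, shifted it and seated it again before letting go. The last picture shows it hanging level. The top view put the basket about 9 mm nearer the robot than a centred hang, and the side view about 1–5 mm farther. After allowing for each camera's offset at the dial, they average to roughly centred.
- **Dial:** I commanded about 2.1 rad clockwise in total, but never measured the dial angle itself.
- **Pointer:** the last two-camera check put it 0.65 mm below the zero mark, give or take about 1.2 mm. Frames taken before hand-in showed no movement around the pointer and hook.
- **Disagreement:** the pictures put the dial axis about 5 mm off. I found its true position by feeling for the knob with light grips.

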